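Level a worktop shelf with a spirit level and its adjusting wheel

TASK

Lay the spirit level lengthwise on the free part of the little wooden shelf and let go of it. Then take the shelf's black adjusting wheel, push it down until the sprung end of the shelf sits on its stop, and turn the wheel until the bubble stands centred between the two marks. Finish still gripping the wheel and pressing the shelf down on its stop, with the bubble centred; leave everything else where it stands.

Things in the scene. Friction and masses are not known exactly. Their poses are not given: they have to be found in the camera images.
- level: loose aluminium spirit level, 190 long (its x) x 26 wide (its y) x 34 mm high, 0.18 kg, flat underside; origin at the centre of the underside, z up. The clear vial lies in the middle of the top, along x, between two raised end blocks; the body under it is 16 mm high and the vial is 18 mm thick, its top at 34 mm. Either end may point to the wheel.
- bubble_pos (a joint): place of the pale bubble along the level's vial in m: 0 centred, positive towards the level's +x end, stops at +-0.027. It floats to the high end, 0.45 m per rad of tilt of the level (9 mm at 0.02 rad), and takes about 1 s to settle. The bubble is 18 mm long; the two black rings are 26 mm apart inside, so centred means within about 4 mm of 0.
- stand: fixed steel base of the shelf, 70 x 350 x 12 mm, long along its y; origin at the centre of its underside on the worktop. The hinge axis of the sprung cradle that carries the board lies along its x at y = +0.155, z = 0.052 m; the adjusting wheel is at y = -0.125, over a rubber stop. It stands anywhere in the middle of the worktop, turned a little.
- board: wooden board of the shelf, 120 wide x 340 long x 18 mm; origin on the hinge axis, which is its x; it runs from y = +15 mm to y = -325 mm and its upper face is at z = +27 mm, about 80 mm over the worktop when level. It tilts about the hinge: its wheel end (-y) starts too high.
- board_bay (a point): middle of the free part of the board's upper face, 110 mm from the hinge towards the wheel (the wheel's axis is 170 mm further on); x across the board, y along it away from the wheel, z up from the board. The spirit level belongs here, along y.
- board_lift (a joint): how far the spring lifts the board's cradle off its stop, rad: about 0.03 unpressed (8 mm at the wheel), 0 when it sits. About 5 to 6 N straight down on the wheel seats it, more does not sink it further; let go, it springs up again. The bubble tells the screw foot's true setting only when this is 0. Noisy: average it.
- wheel: black adjusting wheel on the board's end: a flat flange 74 mm across, 5 mm thick, and on it a ribbed upright grip 40 mm across, 30 mm high; origin at the centre of the flange's underside, 5 mm over the board, z along its axis. It stays where it is left (about 0.2 N m turns it). Fingertips may push on the flange.
- wheel_grip (a point): point on the wheel's axis 17 mm above the flange's upper face, 13 mm below the top of the grip. Turned clockwise seen from above, the wheel winds the levelling foot in and lowers the seated board by 0.022 rad of tilt (6 mm at the wheel, 9.9 mm of bubble) per rad; it needs about 0.9 to 1.8 rad clockwise from the start.
- tin: loose food tin, 75 mm across, 110 mm high, bystander; origin under its centre
- mug: loose dark mug, 106 mm high, bystander; origin under its centre
- spice: loose spice jar, 41 mm across, 105 mm high, bystander; origin under its centre
- jam: loose jam jar, 72 mm across, 102 mm high, bystander; origin under its centre
- pepper: loose wooden pepper mill, 58 mm across, 170 mm high, bystander; origin under its centre

How it is judged:
On the way:
1. the spirit level lies lengthwise on the free part of the board, let go (contact force between level and board above 0.3 N and contact force between level and the fingers below 0.05 N and angle between the x axis of level and the y axis of board, either way round below 0.26 rad and angle between the z axis of level and the z axis of board, either way round below 0.05 rad), for 0.3 s.
At the end, for the whole second after the job is handed in: through the last second: the spirit level lies free on the board, within 15 degrees of lengthwise; its bubble is within 4.5 mm of centre; the board is pressed down onto its stop (lift under 0.004 rad); the fingers are at the wheel and bear on it with more than 3 N (all of step 1 and contact force between level and the arm below 0.05 N and value of joint bubble_pos between -0.0045 and 0.0045 m and value of joint board_lift below 0.004 rad and contact force between the fingers and wheel above 3 N and distance between the grasp point and wheel_grip below 0.035 m); the arm keeps its last pose, push and grip.
It fails at once if a bystander (tin, mug, spice jar, jam jar, pepper mill) was moved more than 3 cm (distance of any of tin, mug, spice, jam, pepper from where it was at the start of the episode above 0.03 m).
It also fails if it takes over 72 s, if anything falls off the work surface, if the arm or the gripper's body presses on something with over 40 N, if the wrist force passes 120 N, or if a joint passes its speed limit or range.

ROBOT

A 6-joint arm with a two-finger parallel gripper is mounted at the origin on a cart in front of the work surface, level with it; the furniture and walls round the work are solid. World frame = base frame: x ahead of the robot, y to its left, z up, the work surface at z = 0. Lengths are in m, angles in rad, forces in N, time in s.
With the tool pointing down it reaches from about 0.375 to 0.975 m from the base axis. Payload 3.8 kg.
Tool frame: the origin (TCP) lies on the centre line of the jaws, within the pads' length; the fingertips stand 19 mm ahead of it and the grasp point (between the pads) is the TCP; z points along the fingers, y is the line along which they close (so a half turn about z gives the same grasp; the last joint's range is limited). The gripper opens to 88 mm and grips with 3 to 60 N. Pads are 18 mm wide; open, the fingers measure 123 mm over their backs; the gripper's body (75 mm by 187 mm) begins 45 mm behind the grasp point.
Start: joints at [1.288, 0.264, 1.604, -0, 1.274, -0.037], TCP at [0.164, 0.655, 0.258] pointing down, gripper open.
Joint ranges: [-2.63, 2.63], [-0.94, 2.18], [0.31, 2.57], [-1.31, 4.45], [0, 2.66], [-2.55, 2.55]. Speed limits (rad/s): [2.57, 2.57, 3.14, 3.14, 3.14, 3.14].

INTERFACE

Orientations are given as a rotation vector (axis times angle).
In Python, from workcell import get_state, cams, hand_in gives the robot as it stands.
- The arm moves only by the shell command python3 -m inch 'ROWS' [OPENING]. ROWS is JSON, a list of rows, each a list of 2 entries, a list of its own where there are three numbers: the shift along the tool's x, y, z in m, then the turn, a rotation vector about the tool's x, y, z in rad. A call has 1 to 20 rows; each row shifts and turns the commanded pose from where the row before left it, along the tool's axes as they then stand; what a row does not reach is not made up. A row lasts 1/12 s, in which the tool goes at most 41.7 mm and 7.16 degrees, less where a joint would pass 70% of its speed; a pose out of reach is approached as far as the arm can. A call with a gripper value outside its range is refused whole. OPENING is the opening, from -1 (shut) to 1 (fully open), set as the call begins (- or left out, the last holds). The fingers move at their own pace and stop on an object; the grip force is fixed at half the most. Time passes only in rows, so rows that do not move let the fingers close. It gives the time, the measured TCP pose, the force, the opening and the grip force at its end, in the units of the state.
- get_state(): the state, without advancing time (a new reading comes with each control period).
- cams.get_image(name): name is "scene" or "top" or "wrist"; returns (picture, depth): 420x560x3 uint8, red, green, blue; 420x560 float32, m along the optical axis (not along the pixel's ray), 0 where there is no reading.
- cams.camera_info(name): a dict with "fx", "fy", "cx", "cy" (pixels), "view" (4x4, takes a point from world to camera coordinates). Camera axes: x right, y down, z forward; pixel columns grow to the right and rows downward; lengths in m; the calibration is good to about 2 mm. A picture is of the moment at which its call begins: read the wrist's pose just before it. camera_info takes no time and is no camera call; for the wrist camera it gives the pose at the moment of the call.
- hand_in(): hands the job in; it is judged then, once.
The state is a dict: "clock": time; "q": joint angles; "qd": joint speeds; "joint_efforts": joint torques, N m; "tool_pos": TCP position; "ee_rot": TCP orientation; "wrist_force": force on the tool from outside, world axes, zero at the start; "torque": the same for the moment, N m; "opening": finger opening in m; "gripper_force": force on a finger pad.
Only numpy, scipy, OpenCV 4.12 (cv2) and the standard library are available. Lean on these libraries where they do the work, as an engineer would, in place of code of your own. Each camera call takes 0.05 s, during which the arm holds its last target. There are 200 camera calls.

## Working session

There is one attempt and no reset: what is moved stays moved. The work goes in short steps, Python scripts to look and compute and a shell command to move; the robot and the scene stay as the last step left them, time stands still between calls to the robot, and variables do not carry over. Pictures are saved under pics/ and viewed, at most 10 in all, crops included, and the job is handed in when it is done.

```bash
ls; mkdir -p pics
python3 - <<'E'
from workcell import get_state, cams
import cv2, numpy as np
s=get_state(); print({k:np.round(v,3) for k,v in s.items()})
for n in ("scene","top"):
    p,d=cams.get_image(n); cv2.imwrite(f"pics/{n}0.png",p[:,:,::-1]); np.save(f"pics/{n}0.npy",d)
    print(n,cams.camera_info(n))
E
```

```text
pics
{'clock': np.float64(0.0), 'q': array([ 1.288,  0.265,  1.605, -0.   ,  1.274, -0.037]), 'qd': array([ 0.001, -0.   ,  0.001, -0.001, -0.   ,  0.001]), 'joint_efforts': array([-0.0000e+00, -5.0212e+01, -3.5688e+01,  7.3000e-02,  3.0000e-02,
       -0.0000e+00]), 'tool_pos': array([0.164, 0.654, 0.256]), 'ee_rot': array([-3.850e-01, -3.118e+00,  3.000e-03]), 'wrist_force': array([ 0.311,  0.418, -0.216]), 'torque': array([0.045, 0.003, 0.006]), 'gripper_force': np.float64(0.0), 'opening': np.float64(0.088)}
scene {'fx': 540.1316297893935, 'fy': 540.1316297893935, 'cx': 278.65402947878925, 'cy': 209.6044423164088, 'view': array([[-0.88968208, -0.45649776,  0.00869426,  0.48524898],
       [-0.34453039,  0.65872667, -0.66886321,  0.19863464],
       [ 0.29960742, -0.59807105, -0.74333466,  1.81458708],
       [ 0.        ,  0.        ,  0.        ,  1.        ]])}
top {'fx': 539.8709563210845, 'fy': 539.8709563210845, 'cx': 273.74885940159083, 'cy': 206.3856424777025, 'view': array([[ 0.3588745 , -0.93328843, -0.01348317, -0.16177877],
       [-0.73435434, -0.27340357, -0.62126821,  0.46400563],
       [ 0.57613609,  0.23285874, -0.78348198,  1.59351306],
       [ 0.        ,  0.        ,  0.        ,  1.        ]])}
```

View pics/top0.png

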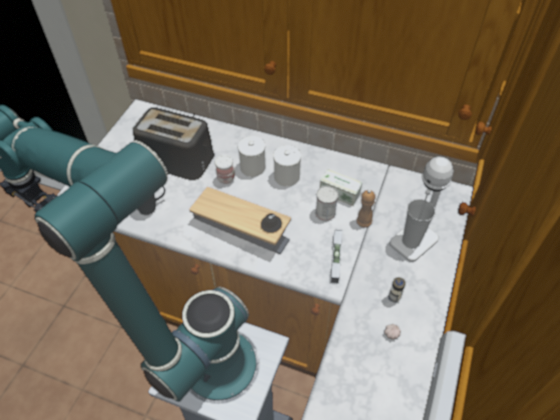

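View pics/scene0.png

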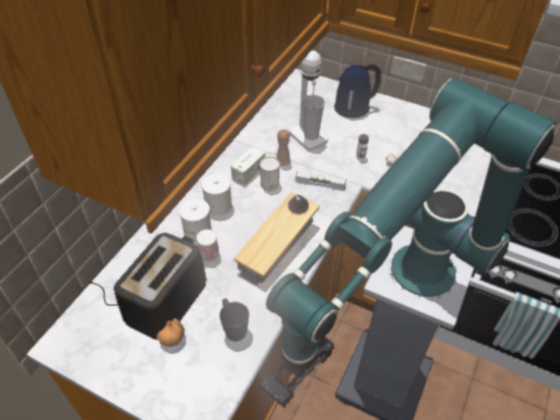

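The top view shows the board from (195,210) to (285,225), the wheel at (270,223), and the level from (338,232) to (335,280). The mug, at about (148,200), is partly hidden. The tin is at (326,203) and the pepper mill at (366,210). Next I'll enlarge the picture and deproject.

```bash
cat > h.py <<'E'
import numpy as np, cv2
from workcell import get_state, cams
def world(n,u,v,d,info=None):
    i=info or cams.camera_info(n)
    c=np.array([(u-i['cx'])/i['fx']*d,(v-i['cy'])/i['fy']*d,d,1])
    return (np.linalg.inv(i['view'])@c)[:3]
def cloud(n,d,info=None):
    i=info or cams.camera_info(n)
    v,u=np.mgrid[:d.shape[0],:d.shape[1]]
    c=np.stack([(u-i['cx'])/i['fx']*d,(v-i['cy'])/i['fy']*d,d,np.ones_like(d)],-1)
    return (c@np.linalg.inv(i['view']).T)[...,:3]
E
python3 - <<'E'
from h import *
p=cv2.imread("pics/top0.png"); d=np.load("pics/top0.npy")
P=cloud("top",d)
c=p[160:300,180:380]; cv2.imwrite("pics/topcrop.png",cv2.resize(c,None,fx=4,fy=4,interpolation=cv2.INTER_CUBIC))
for n,(u,v) in dict(wheel=(270,222),b1=(205,197),b2=(197,209),b3=(284,216),lev1=(338,234),levm=(337,255),lev2=(335,276),).items(): print(n,P[v,u].round(3))
# footprint map of points with height in 0.01..0.12 as rectified image, 2mm/px, x 0.3..0.95 up, y
H=np.zeros((400,450,3),np.uint8)
for n,dd,pp in (("top",d,p),("scene",np.load("pics/scene0.npy"),cv2.imread("pics/scene0.png"))):
    Q=cloud(n,dd); m=(dd>0)&(Q[...,2]>0.008)&(Q[...,2]<.2)
    r=((1.05-Q[...,0])/.002).astype(int); cc=((0.5-Q[...,1])/.002).astype(int)
    m&=(r>=0)&(r<400)&(cc>=0)&(cc<450)
    H[r[m],cc[m]]=pp[m]
H=cv2.dilate(H,np.ones((2,2)))
for k in range(0,450,50): cv2.line(H,(k,0),(k,399),(90,60,60),1); cv2.putText(H,f"{.5-k*.002:.1f}",(k,10),0,.35,(255,255,255))
for k in range(25,400,50): cv2.line(H,(0,k),(449,k),(90,60,60),1); cv2.putText(H,f"{1.05-k*.002:.1f}",(0,k),0,.35,(255,255,255))
cv2.imwrite("pics/map.png",cv2.resize(H,(675,600)))
E
```

```text
wheel [0.446 0.009 0.134]
b1 [0.507 0.278 0.078]
b2 [0.447 0.279 0.081]
b3 [ 0.508 -0.016  0.101]
lev1 [ 0.545 -0.198  0.038]
levm [ 0.468 -0.218  0.031]
lev2 [ 0.385 -0.236  0.036]
```

View pics/topcrop.png

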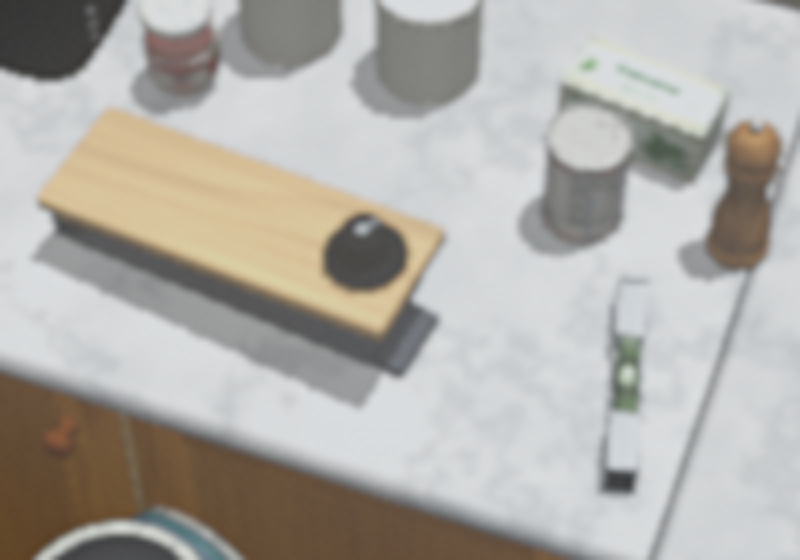

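View pics/map.png

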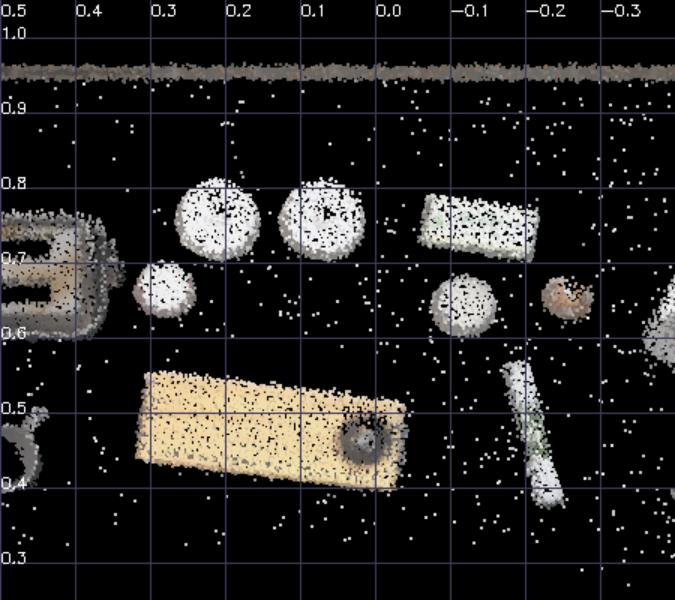

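The map shows everything clearly: the board is centred near (0.48, 0.14), with the wheel at about (0.455, 0.015) and the level at about (0.467, -0.217). I'll fit both rectangles and work out the first moves.

```bash
cat >> h.py <<'E'
from scipy.spatial.transform import Rotation as R
def goto(p,closing=None):
    """shift in tool axes now to p, and turns about tool z (mod pi) to bring tool y onto world heading 'closing' """
    s=get_state(); r=R.from_rotvec(s['ee_rot']); 
    print("tcp",s['tool_pos'].round(4),"shift tool",r.inv().apply(np.array(p)-s['tool_pos']).round(4), "q6",s['q'][5].round(3))
    M=r.as_matrix(); print("tool x",M[:,0].round(3),"y",M[:,1].round(3),"z",M[:,2].round(4))
    if closing is not None:
        t=r.inv().apply([np.cos(closing),np.sin(closing),0]); a=np.arctan2(-t[0],t[1]); a=(a+np.pi/2)%np.pi-np.pi/2
        print("turn about tool z",round(a,3))
E
python3 - <<'E'
from h import *
P=[];C=[]
for n in ("top","scene"):
    d=np.load(f"pics/{n}0.npy"); Q=cloud(n,d); m=d>0; P.append(Q[m]); C.append(cv2.imread(f"pics/{n}0.png")[m].astype(int))
    q=P[-1];c=C[-1]
    L=q[(q[:,2]>.012)&(q[:,2]<.045)&(q[:,0]>.35)&(q[:,0]<.6)&(q[:,1]>-.29)&(q[:,1]<-.14)]
    B=q[(q[:,2]>.07)&(q[:,2]<.115)&(q[:,0]>.36)&(q[:,0]<.6)&(q[:,1]>-.08)&(q[:,1]<.36)]
    W=q[(q[:,2]>.122)&(q[:,2]<.15)&(np.abs(q[:,0]-.455)<.05)&(np.abs(q[:,1]-.015)<.05)]
    A=np.c_[B[:,:2],np.ones(len(B))]; w=np.ones(len(B),bool)
    for _ in range(5):
        k=np.linalg.lstsq(A[w],B[w,2],rcond=None)[0]; w=np.abs(B[:,2]-A@k)<.006
    for nm,X in (("lev",L),("board",B[w])):
        # drop sparse noise
        from scipy.spatial import cKDTree
        t=cKDTree(X[:,:2]); X=X[[len(z)>=6 for z in t.query_ball_point(X[:,:2],.008)]]
        print(n,nm,len(X),cv2.minAreaRect(X[:,:2].astype(np.float32)),"median",np.median(X,0).round(3))
    print("plane",k.round(4),"wheeltop",np.median(W,0).round(4), len(W))
goto([.44,.25,.28]); goto([.467,-.217,.15],np.radians(90+13))
E
```

```text
top lev 402 ((0.47124332189559937, -0.21474285423755646), (0.19717560708522797, 0.02603663131594658), 13.951690673828125) median [ 0.463 -0.216  0.033]
top board 2194 ((0.4739810824394226, 0.13521695137023926), (0.33938825130462646, 0.12481062859296799), 83.35981750488281) median [0.472 0.145 0.088]
plane [-0.0055 -0.0704  0.1009] wheeltop [0.4564 0.0132 0.1353] 133
scene lev 350 ((0.47424477338790894, -0.2058546096086502), (0.1925014853477478, 0.033319853246212006), 13.832235336303711) median [ 0.467 -0.204  0.028]
scene board 2391 ((0.4762401282787323, 0.14351963996887207), (0.34400591254234314, 0.12220015376806259), 82.60861206054688) median [0.478 0.173 0.085]
plane [-0.0059 -0.0694  0.1003] wheeltop [0.4602 0.0261 0.1346] 110
tcp [0.1641 0.6542 0.2565] shift tool [-0.366  -0.3249 -0.0229] q6 -0.037
tool x [-0.97   0.243  0.   ] y [ 0.243  0.97  -0.002] z [-5.0e-04 -1.9e-03 -1.0e+00]
tcp [0.1641 0.6542 0.2565] shift tool [-0.5058 -0.7711  0.108 ] q6 -0.037
tool x [-0.97   0.243  0.   ] y [ 0.243  0.97  -0.002] z [-5.0e-04 -1.9e-03 -1.0e+00]
turn about tool z -0.473
```

```bash
python3 -m inch '[[[-0.0282,-0.025,-0.0018],[0,0,0]],[[-0.0282,-0.025,-0.0018],[0,0,0]],[[-0.0282,-0.025,-0.0018],[0,0,0]],[[-0.0282,-0.025,-0.0018],[0,0,0]],[[-0.0282,-0.025,-0.0018],[0,0,0]],[[-0.0282,-0.025,-0.0018],[0,0,0]],[[-0.0282,-0.025,-0.0018],[0,0,0]],[[-0.0282,-0.025,-0.0018],[0,0,0]],[[-0.0282,-0.025,-0.0018],[0,0,0]],[[-0.0282,-0.025,-0.0018],[0,0,0]],[[-0.0282,-0.025,-0.0018],[0,0,0]],[[-0.0282,-0.025,-0.0018],[0,0,0]],[[-0.0282,-0.025,-0.0018],[0,0,0]],[[0,0,0],[0,0,0]]]'
python3 -m inch '[[[-0.011,-0.0338,0.01],[0,0,0]],[[-0.011,-0.0338,0.01],[0,0,0]],[[-0.011,-0.0338,0.01],[0,0,0]],[[-0.011,-0.0338,0.01],[0,0,0]],[[-0.011,-0.0338,0.01],[0,0,0]],[[-0.011,-0.0338,0.01],[0,0,0]],[[-0.011,-0.0338,0.01],[0,0,0]],[[-0.011,-0.0338,0.01],[0,0,0]],[[-0.011,-0.0338,0.01],[0,0,0]],[[-0.011,-0.0338,0.01],[0,0,0]],[[-0.011,-0.0338,0.01],[0,0,0]],[[-0.011,-0.0338,0.01],[0,0,0]],[[-0.011,-0.0338,0.01],[0,0,0]]]'
python3 -m inch '[[[0,0,0],[0,0,0.12]],[[0,0,0],[0,0,0.12]],[[0,0,0],[0,0,0.12]],[[0,0,0],[0,0,0.12]],[[0,0,0],[0,0,0.12]],[[0,0,0],[0,0,0.12]],[[0,0,0],[0,0,0.12]],[[0,0,0],[0,0,0.12]],[[0,0,0],[0,0,0.12]],[[0,0,0],[0,0,0.12]],[[0,0,0],[0,0,0.12]],[[0,0,0],[0,0,0.12]],[[0,0,0],[0,0,0.12]],[[0,0,0],[0,0,0.12]],[[0,0,0],[0,0,0.12]],[[0,0,0],[0,0,0.12]],[[0,0,0],[0,0,0.12]],[[0,0,0],[0,0,0.12]],[[0,0,0],[0,0,0.12]],[[0,0,0],[0,0,0.12]]]'
python3 -m inch '[[[0,0,0],[0,0,0.12]],[[0,0,0],[0,0,0.12]],[[0,0,0],[0,0,0]],[[0,0,0],[0,0,0]]]'
python3 - <<'E'
from h import *
goto([.4725,-.211,.024],np.radians(103.9))
i=cams.camera_info("wrist"); p,d=cams.get_image("wrist"); cv2.imwrite("pics/w1.png",p[:,:,::-1])
Q=cloud("wrist",d,i); q=Q[d>0]
L=q[(q[:,2]>.012)&(q[:,2]<.045)&(q[:,0]>.35)&(q[:,0]<.6)&(q[:,1]>-.29)&(q[:,1]<-.14)]
print(len(L),cv2.minAreaRect(L[:,:2].astype(np.float32)),np.median(L,0))
E
```

```text
clock: 1.27
tool_pos: [0.4437, 0.2454, 0.2812]
ee_rot: [0.393, 3.115, -0.004]
wrist_force: [0.3, 0.3, 0.1]
opening: 0.088
gripper_force: 0.0
clock: 2.35
tool_pos: [0.4722, -0.2118, 0.1503]
ee_rot: [-0.385, -3.118, -0.001]
wrist_force: [0.4, -0.3, -0.1]
opening: 0.0879
gripper_force: 0.0
clock: 4.02
tool_pos: [0.4724, -0.2099, 0.1506]
ee_rot: [-3.047, -0.762, 0.001]
wrist_force: [-0.0, 1.3, -0.7]
opening: 0.0883
gripper_force: 0.0
clock: 4.35
tool_pos: [0.4724, -0.2101, 0.1508]
ee_rot: [-3.115, -0.406, 0.001]
wrist_force: [0.4, -0.2, 0.0]
opening: 0.0879
gripper_force: 0.0
tcp [ 0.4724 -0.2101  0.1508] shift tool [-1.000e-04  9.000e-04  1.268e-01] q6 0.844
tool x [ 0.967  0.257 -0.   ] y [ 0.257 -0.967 -0.001] z [-6.e-04  5.e-04 -1.e+00]
turn about tool z 0.017
8451 ((0.47360363602638245, -0.21250364184379578), (0.19151480495929718, 0.026275712996721268), 14.077164649963379) [ 0.48761141 -0.20919584  0.03334779]
```

View pics/w1.png

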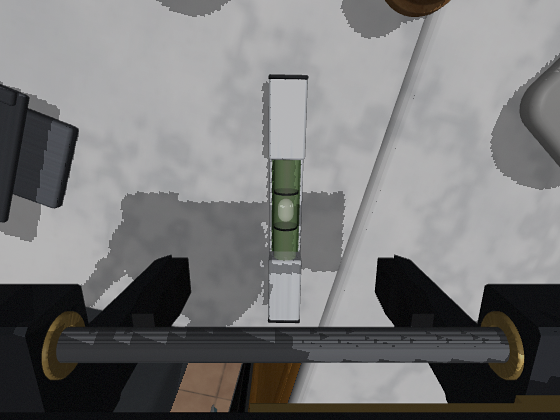

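The wrist view shows the level at (287,200), upright between the fingers and centred, with a yaw error under 0.02 rad. I'll descend and grip it.

```bash
python3 -m inch '[[[0.0005,0.0025,0.025],[0,0,0.017]],[[0,0,0.03],[0,0,0]],[[0,0,0.03],[0,0,0]],[[0,0,0.025],[0,0,0]],[[0,0,0.0165],[0,0,0]],[[0,0,0],[0,0,0]],[[0,0,0],[0,0,0]]]'
python3 -m inch '[[[0,0,0],[0,0,0]],[[0,0,0],[0,0,0]],[[0,0,0],[0,0,0]],[[0,0,0],[0,0,0]],[[0,0,0],[0,0,0]],[[0,0,0],[0,0,0]],[[0,0,0],[0,0,0]],[[0,0,0],[0,0,0]],[[0,0,0],[0,0,0]],[[0,0,0],[0,0,0]]]' -1
python3 -m inch '[[[0,0,-0.03],[0,0,0]],[[0,0,-0.03],[0,0,0]],[[0,0,-0.03],[0,0,0]],[[0,0,-0.03],[0,0,0]],[[0,0,-0.03],[0,0,0]],[[0,0,-0.03],[0,0,0]],[[0,0,0],[0,0,0]],[[0,0,0],[0,0,0]]]'
python3 -c "
from h import *
goto([.4805,.184,.15],np.radians(-7))"
```

```text
clock: 4.98
tool_pos: [0.4731, -0.2126, 0.024]
ee_rot: [-3.118, -0.377, 0.003]
wrist_force: [-0.1, 0.2, -0.5]
opening: 0.0883
gripper_force: 0.0
clock: 5.82
tool_pos: [0.4736, -0.2129, 0.0246]
ee_rot: [-3.119, -0.374, 0.0]
wrist_force: [-0.5, 0.4, -0.3]
opening: 0.0257
gripper_force: 30.0
clock: 6.48
tool_pos: [0.4748, -0.2136, 0.2064]
ee_rot: [3.117, 0.374, 0.006]
wrist_force: [-0.8, -0.2, -1.8]
opening: 0.0256
gripper_force: 30.0
tcp [ 0.4748 -0.2136  0.2064] shift tool [ 0.0994 -0.3851  0.0556] q6 0.861
tool x [0.972 0.237 0.003] y [ 0.237 -0.972  0.003] z [ 0.0038 -0.002  -1.    ]
turn about tool z -1.21
```

```bash
python3 -m inch '[[[0.00994,-0.0385,0],[0,0,0]],[[0.00994,-0.0385,0],[0,0,0]],[[0.00994,-0.0385,0],[0,0,0]],[[0.00994,-0.0385,0],[0,0,0]],[[0.00994,-0.0385,0],[0,0,0]],[[0.00994,-0.0385,0],[0,0,0]],[[0.00994,-0.0385,0],[0,0,0]],[[0.00994,-0.0385,0],[0,0,0]],[[0.00994,-0.0385,0],[0,0,0]],[[0.00994,-0.0385,0],[0,0,0]],[[0,0,0],[0,0,-0.121]],[[0,0,0],[0,0,-0.121]],[[0,0,0],[0,0,-0.121]],[[0,0,0],[0,0,-0.121]],[[0,0,0],[0,0,-0.121]],[[0,0,0],[0,0,-0.121]],[[0,0,0],[0,0,-0.121]],[[0,0,0],[0,0,-0.121]],[[0,0,0],[0,0,-0.121]],[[0,0,0],[0,0,-0.121]]]'
python3 -m inch '[[[0,0,0],[0,0,0]],[[0,0,0],[0,0,0]],[[0,0,0],[0,0,0]]]'
python3 - <<'E'
from h import *
goto([.4805,.184,.15],np.radians(-7))
i=cams.camera_info("wrist"); p,d=cams.get_image("wrist"); cv2.imwrite("pics/w2.png",p[:,:,::-1])
q=cloud("wrist",d,i)[d>0]
B=q[(q[:,2]>.07)&(q[:,2]<.115)&(q[:,0]>.36)&(q[:,0]<.6)&(q[:,1]>-.08)&(q[:,1]<.36)]
A=np.c_[B[:,:2],np.ones(len(B))]; w=np.ones(len(B),bool)
for _ in range(8):
    k=np.linalg.lstsq(A[w],B[w,2],rcond=None)[0]; w=np.abs(B[:,2]-A@k)<.004
print(k,w.sum(),cv2.minAreaRect(B[w][:,:2].astype(np.float32)),B[w].min(0),B[w].max(0))
print("z bay",k@[.4805,.184,1])
W=q[(q[:,2]>.127)&(q[:,2]<.145)&(np.abs(q[:,0]-.455)<.05)&(np.abs(q[:,1]-.015)<.05)]
if len(W): print("wheel",len(W),W.mean(0),W.min(0),W.max(0))
L=q[(q[:,2]>.17)]
print("level",len(L),cv2.minAreaRect(L[:,:2].astype(np.float32)))
E
```

```text
clock: 8.15
tool_pos: [0.4773, 0.184, 0.2013]
ee_rot: [-2.345, -2.087, 0.008]
wrist_force: [0.0, 0.0, -1.6]
opening: 0.0254
gripper_force: 30.0
clock: 8.4
tool_pos: [0.4783, 0.1843, 0.203]
ee_rot: [-2.355, -2.078, 0.004]
wrist_force: [0.5, 0.8, -0.7]
opening: 0.0255
gripper_force: 30.0
tcp [0.4783 0.1843 0.203 ] shift tool [0.0001 0.0024 0.053 ] q6 0.444
tool x [ 0.125  0.992 -0.001] y [ 0.992 -0.125 -0.002] z [-2.6e-03 -9.0e-04 -1.0e+00]
turn about tool z -0.003
[-0.00837586 -0.06925782  0.10286504] 24627 ((0.479792058467865, 0.1614038050174713), (0.29264727234840393, 0.11997710913419724), 82.84568786621094) [0.402275   0.01173207 0.0734546 ] [0.556742   0.31308263 0.09945587]
z bay 0.08609699896864739
level 79738 ((0.47103604674339294, 0.1950927972793579), (0.13747665286064148, 0.14064772427082062), 30.289447784423828)
```

View pics/w2.png

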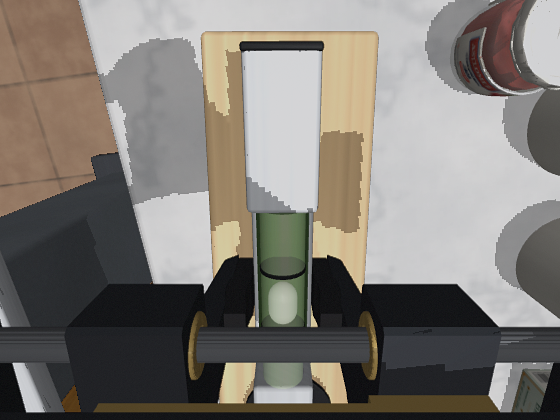

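```bash
python3 -m inch '[[[-0.001,0.0043,0.028],[0,0,0]],[[0,0,0.028],[0,0,0]],[[0,0,0.0235],[0,0,0]],[[0,0,0],[0,-0.07,0]],[[0,0,0.007],[0,0,0]],[[0,0,0],[0,0,0]],[[0,0,0],[0,0,0]],[[0,0,0],[0,0,0]]]'
python3 -c "
from h import *
goto([.4825,.1825,.1115],np.radians(-7))"
```

```text
clock: 9.12
tool_pos: [0.4839, 0.1828, 0.1189]
ee_rot: [2.318, 2.05, -0.078]
wrist_force: [-0.4, 1.4, -1.1]
opening: 0.0255
gripper_force: 30.0
tcp [0.4839 0.1828 0.1189] shift tool [ 0.0001 -0.0013  0.0074] q6 0.514
tool x [ 0.122  0.99  -0.068] y [ 0.993 -0.122  0.001] z [-0.007  -0.068  -0.9977]
turn about tool z -0.0
```

```bash
python3 -m inch '[[[0,0,0.004],[0,0,0]],[[0,0,0.002],[0,0,0]],[[0,0,0],[0,0,0]],[[0,0,0],[0,0,0]]]'
python3 -m inch '[[[0,0,0.0015],[0,0,0]],[[0,0,0],[0,0,0]],[[0,0,0],[0,0,0]]]'
python3 -m inch '[[[0,0,0.0015],[0,0,0]],[[0,0,0],[0,0,0]],[[0,0,0],[0,0,0]]]'
```

```text
clock: 9.45
tool_pos: [0.4831, 0.182, 0.1122]
ee_rot: [2.318, 2.05, -0.081]
wrist_force: [0.0, -0.3, -2.4]
opening: 0.0254
gripper_force: 30.0
clock: 9.7
tool_pos: [0.4835, 0.1821, 0.1112]
ee_rot: [2.317, 2.05, -0.08]
wrist_force: [-0.1, -0.9, 2.4]
opening: 0.0257
gripper_force: 30.0
clock: 9.95
tool_pos: [0.4835, 0.1818, 0.1103]
ee_rot: [2.317, 2.05, -0.081]
wrist_force: [-3.2, -2.9, 7.3]
opening: 0.0257
gripper_force: 30.0
```

```bash
python3 -m inch '[[[0,0,-0.001],[0,0,0]],[[0,0,0],[0,0,0]],[[0,0,0],[0,0,0]]]'
python3 -m inch '[[[0,0,0],[0,0,0]],[[0,0,0],[0,0,0]],[[0,0,0],[0,0,0]],[[0,0,0],[0,0,0]],[[0,0,0],[0,0,0]],[[0,0,0],[0,0,0]],[[0,0,0],[0,0,0]],[[0,0,0],[0,0,0]]]' 1
python3 -m inch '[[[0,0,-0.035],[0,0,0]],[[0,0,-0.035],[0,0,0]],[[0,0,-0.035],[0,0,0]],[[0,0,0],[0,0,0]],[[0,0,0],[0,0,0]]]'
python3 - <<'E'
from h import *
goto([.460,.015,.215],np.radians(-7))
p,d=cams.get_image("scene"); cv2.imwrite("pics/s2.png",cv2.resize(p[150:300,190:390,::-1],None,fx=4,fy=4,interpolation=cv2.INTER_CUBIC))
for n in ("scene","top"):
    p,d=cams.get_image(n); q=cloud(n,d)[d>0]
    L=q[(q[:,2]>.106)&(q[:,2]<.13)&(np.abs(q[:,0]-.48)<.05)&(q[:,1]<.3)&(q[:,1]>.06)]
    W=q[(q[:,2]>.122)&(q[:,2]<.15)&(np.abs(q[:,0]-.455)<.05)&(np.abs(q[:,1]-.015)<.05)]
    print(n,len(L),cv2.minAreaRect(L[:,:2].astype(np.float32)) if len(L) else 0,len(W),W.mean(0) if len(W) else 0)
E
```

```text
clock: 10.2
tool_pos: [0.4835, 0.182, 0.1107]
ee_rot: [2.317, 2.05, -0.08]
wrist_force: [-1.4, -1.8, 5.0]
opening: 0.0255
gripper_force: 30.0
clock: 10.87
tool_pos: [0.4832, 0.182, 0.1101]
ee_rot: [2.317, 2.05, -0.081]
wrist_force: [-0.4, 0.3, -0.1]
opening: 0.0771
gripper_force: 0.0
clock: 11.28
tool_pos: [0.486, 0.1901, 0.2179]
ee_rot: [2.316, 2.049, -0.072]
wrist_force: [0.9, 0.1, -0.7]
opening: 0.0883
gripper_force: 0.0
tcp [0.486  0.1901 0.2179] shift tool [-0.1764 -0.0045  0.0147] q6 0.511
tool x [ 0.122  0.99  -0.067] y [ 0.993 -0.121  0.006] z [-0.0026 -0.0672 -0.9977]
turn about tool z 0.0
scene 277 ((0.48659271001815796, 0.20830243825912476), (0.15214850008487701, 0.028667861595749855), 83.14485168457031) 77 [0.45930339 0.02016898 0.13501931]
top 283 ((0.4804884195327759, 0.15694306790828705), (0.15023382008075714, 0.03492753952741623), 83.25325012207031) 132 [0.45796253 0.01320204 0.13526041]
```

View pics/s2.png

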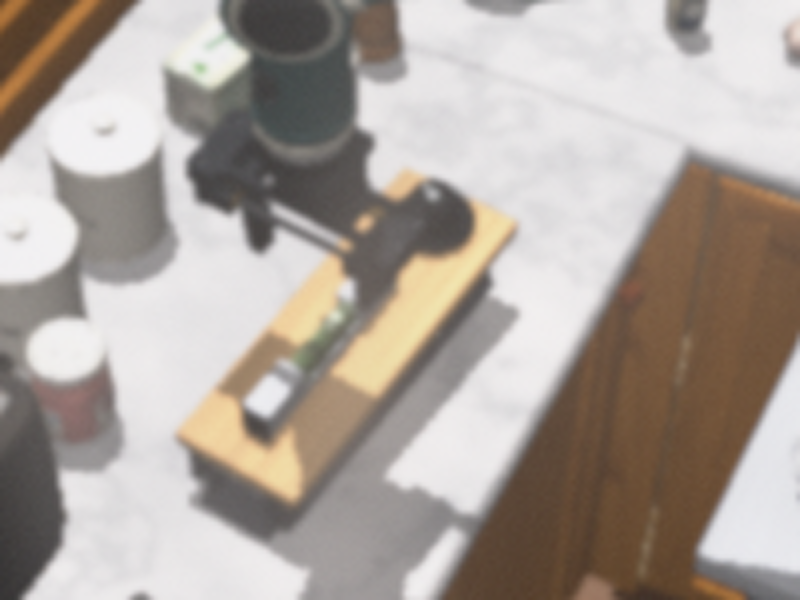

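The level lies lengthwise on the board (scene crop: level at (310,355), wheel at (435,215)). Next I'll move over the wheel with the tool upright and turned back 0.9 rad.

```bash
python3 -m inch '[[[0,0,0],[0,0.067,0]],[[-0.0354,-0.0007,0],[0,0,0]],[[-0.0354,-0.0007,0],[0,0,0]],[[-0.0354,-0.0007,0],[0,0,0]],[[-0.0354,-0.0007,0],[0,0,0]],[[-0.0354,-0.0007,0],[0,0,0]],[[0,0,0],[0,0,-0.11]],[[0,0,0],[0,0,-0.11]],[[0,0,0],[0,0,-0.11]],[[0,0,0],[0,0,-0.11]],[[0,0,0],[0,0,-0.11]],[[0,0,0],[0,0,-0.11]],[[0,0,0],[0,0,-0.11]],[[0,0,0],[0,0,-0.11]],[[0,0,0],[0,0,0]],[[0,0,0],[0,0,0]]]'
cat > look.py <<'E'
from h import *
import sys
def plane(X,tol):
    A=np.c_[X[:,:2],np.ones(len(X))]; w=np.ones(len(X),bool)
    for _ in range(8):
        k=np.linalg.lstsq(A[w],X[w,2],rcond=None)[0]; w=np.abs(X[:,2]-A@k)<tol
    return k
u=np.array([.122,.9925]); v=np.array([.9925,-.122])
S=[]
for n in ("scene","top"):
    T=[]
    for _ in range(3):
        p,d=cams.get_image(n); Q=cloud(n,d); q=Q[d>0]
        o=q[:,:2]-[.4825,.1825]; a=o@u; b=o@v
        B=q[(np.abs(a)<.115)&(np.abs(b)<.055)&(np.abs(b)>.02)&(q[:,2]>.06)&(q[:,2]<.1)]
        T.append(plane(B,.005)[:2]@u)
        if n=="scene": S.append(p.astype(float))
    print(n,"tilt",np.round(T,4), "surf z", np.median(B[:,2]).round(4),len(B))
p=np.mean(S,0).astype(np.uint8)
# rectified strip along level axis, vial height ~27mm above board
z=float(sys.argv[1]) if len(sys.argv)>1 else .11
i=cams.camera_info("scene")
g=np.arange(-.1,.1,.0005); h=np.arange(-.03,.03,.0005)
W=np.array([[[*( [.4828,.182]+a*u+b*v), z,1] for a in g] for b in h])
c=W@i['view'].T; U=c[...,0]/c[...,2]*i['fx']+i['cx']; V=c[...,1]/c[...,2]*i['fy']+i['cy']
r=cv2.remap(p,U.astype(np.float32),V.astype(np.float32),cv2.INTER_CUBIC)
cv2.imwrite(f"pics/strip_{get_state()['clock']:.1f}.png",cv2.resize(r[:,:,::-1],None,fx=2,fy=2))
m=r[54:66].astype(float).mean(0); print("profile G every 4mm"); print({int(round(g[k]*1e3)):tuple(m[k].astype(int)) for k in range(120,284,6)})
E
python3 - <<'E'
from h import *
goto([.461,.015,.130])
i=cams.camera_info("wrist"); p,d=cams.get_image("wrist"); cv2.imwrite("pics/w3.png",p[:,:,::-1])
q=cloud("wrist",d,i)[d>0]
W=q[(q[:,2]>.125)&(q[:,2]<.145)&(np.abs(q[:,0]-.46)<.035)&(np.abs(q[:,1]-.015)<.035)]
print(len(W),np.median(W,0),cv2.minEnclosingCircle(W[:,:2].astype(np.float32)))
E
python3 look.py; ls pics
```

```text
clock: 12.77
tool_pos: [0.4579, 0.014, 0.2137]
ee_rot: [-1.246, -2.882, 0.007]
wrist_force: [-0.1, 0.8, -0.4]
opening: 0.0882
gripper_force: 0.0
tcp [0.4579 0.014  0.2137] shift tool [-0.0014  0.0033  0.0836] q6 -0.775
tool x [-0.685  0.728  0.   ] y [ 0.728  0.685 -0.005] z [-0.0037 -0.0029 -1.    ]
3218 [0.45977826 0.01900216 0.13758773] ((0.46162423491477966, 0.017329804599285126), 0.02138521522283554)
scene tilt [-0.0669 -0.0708 -0.0639] surf z 0.0844 1090
top tilt [-0.074  -0.0668 -0.0645] surf z 0.0882 640
profile G every 4mm
{-40: (np.int64(170), np.int64(170), np.int64(162)), -37: (np.int64(160), np.int64(162), np.int64(149)), -34: (np.int64(164), np.int64(167), np.int64(150)), -31: (np.int64(176), np.int64(180), np.int64(161)), -28: (np.int64(188), np.int64(192), np.int64(172)), -25: (np.int64(193), np.int64(197), np.int64(177)), -22: (np.int64(189), np.int64(192), np.int64(172)), -19: (np.int64(171), np.int64(173), np.int64(155)), -16: (np.int64(148), np.int64(148), np.int64(132)), -13: (np.int64(131), np.int64(130), np.int64(115)), -10: (np.int64(127), np.int64(126), np.in
[... 277 characters left out ...]
128), np.int64(132), np.int64(110)), 11: (np.int64(123), np.int64(125), np.int64(107)), 14: (np.int64(120), np.int64(120), np.int64(104)), 17: (np.int64(121), np.int64(120), np.int64(106)), 20: (np.int64(124), np.int64(126), np.int64(108)), 23: (np.int64(129), np.int64(133), np.int64(111)), 26: (np.int64(133), np.int64(139), np.int64(114)), 29: (np.int64(133), np.int64(141), np.int64(114)), 32: (np.int64(134), np.int64(142), np.int64(116)), 35: (np.int64(149), np.int64(153), np.int64(134)), 38: (np.int64(178), np.int64(180), np.int64(171)), 41: (np.int64(210), np.int64(211), np.int64(209))}
map.png
s2.png
scene0.npy
scene0.png
strip_13.1.png
top0.npy
top0.png
topcrop.png
w1.png
w2.png
w3.png
```

View pics/w3.png

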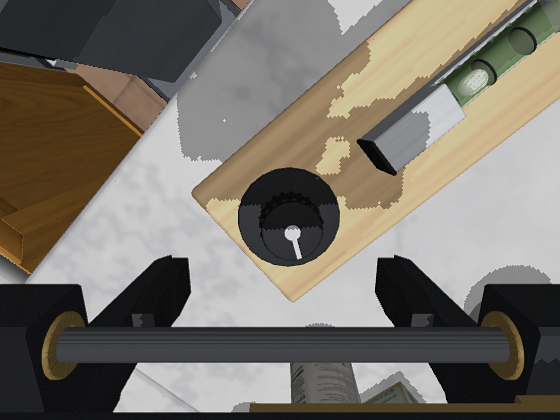

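The wrist view shows the wheel's grip at (290,230) and the level with its bubble at (475,82), hard against the wheel end as expected. I'll go down and grip the wheel.

```bash
python3 -m inch '[[[-0.0006,0.0043,0.028],[0,0,0]],[[0,0,0.028],[0,0,0]],[[0,0,0.02],[0,0,0]],[[0,0,0.0065],[0,0,0]],[[0,0,0],[0,0,0]],[[0,0,0],[0,0,0]]]'
python3 -m inch '[[[0,0,0],[0,0,0]],[[0,0,0],[0,0,0]],[[0,0,0],[0,0,0]],[[0,0,0],[0,0,0]],[[0,0,0],[0,0,0]],[[0,0,0],[0,0,0]],[[0,0,0],[0,0,0]],[[0,0,0],[0,0,0]],[[0,0,0],[0,0,0]]]' -1
python3 -m inch '[[[0,0,0.003],[0,0,0]],[[0,0,0.003],[0,0,0]],[[0,0,0.002],[0,0,0]],[[0,0,0],[0,0,0]],[[0,0,0],[0,0,0]]]'
```

```text
clock: 13.62
tool_pos: [0.4629, 0.0163, 0.1334]
ee_rot: [1.242, 2.885, -0.004]
wrist_force: [-0.5, 0.5, -0.5]
opening: 0.0881
gripper_force: 0.0
clock: 14.37
tool_pos: [0.4625, 0.0163, 0.1329]
ee_rot: [1.242, 2.885, -0.005]
wrist_force: [0.6, 0.5, 0.8]
opening: 0.0395
gripper_force: 29.8
clock: 14.78
tool_pos: [0.4624, 0.0148, 0.1253]
ee_rot: [1.24, 2.885, -0.009]
wrist_force: [-3.8, -7.1, 6.9]
opening: 0.0392
gripper_force: 29.6
```

```bash
python3 -m inch '[[[0,0,0.001],[0,0,0]],[[0,0,0],[0,0,0]],[[0,0,0],[0,0,0]]]'
python3 -m inch '[[[0,0,0.001],[0,0,0]],[[0,0,0],[0,0,0]],[[0,0,0],[0,0,0]]]'; python3 look.py | grep tilt
```

```text
clock: 15.03
tool_pos: [0.4624, 0.0146, 0.1245]
ee_rot: [1.24, 2.885, -0.01]
wrist_force: [-4.2, -8.0, 8.0]
opening: 0.0396
gripper_force: 29.6
clock: 15.28
tool_pos: [0.4624, 0.0145, 0.124]
ee_rot: [1.24, 2.885, -0.01]
wrist_force: [-5.9, -9.2, 11.5]
opening: 0.0393
gripper_force: 29.7
scene tilt [-0.0351 -0.0385 -0.0387] surf z 0.0815 1070
top tilt [-0.041  -0.0434 -0.0374] surf z 0.084 602
```

```bash
python3 -m inch '[[[0,0,0.0006],[0,0,0.1]],[[0,0,0.0006],[0,0,0.1]],[[0,0,0.0006],[0,0,0.1]],[[0,0,0.0006],[0,0,0.1]],[[0,0,0],[0,0,0]],[[0,0,0],[0,0,0]]]'
python3 -m inch '[[[0,0,0.0006],[0,0,0.1]],[[0,0,0.0006],[0,0,0.1]],[[0,0,0.0006],[0,0,0.1]],[[0,0,0.0006],[0,0,0.1]],[[0,0,0.0006],[0,0,0.1]],[[0,0,0],[0,0,0]],[[0,0,0],[0,0,0]]]'; python3 look.py | grep tilt
```

```text
clock: 16.08
tool_pos: [0.462, 0.0139, 0.1213]
ee_rot: [1.788, 2.58, -0.011]
wrist_force: [-6.1, -10.9, 10.7]
opening: 0.0395
gripper_force: 29.9
clock: 16.67
tool_pos: [0.4615, 0.0134, 0.118]
ee_rot: [2.369, 2.056, -0.012]
wrist_force: [-7.1, -13.4, 10.8]
opening: 0.0391
gripper_force: 30.0
scene tilt [-0.0206 -0.0157 -0.0214] surf z 0.0791 1048
top tilt [-0.0209 -0.0222 -0.0159] surf z 0.0805 542
```

```bash
python3 -m inch '[[[-0.001,-0.0005,0.0006],[0,0,0.1]],[[-0.001,-0.0005,0.0006],[0,0,0.1]],[[0,0,0.0006],[0,0,0.1]],[[0,0,0.0006],[0,0,0.1]],[[0,0,0.0006],[0,0,0.1]],[[0,0,0],[0,0,0]],[[0,0,0],[0,0,0]],[[0,0,0],[0,0,0]],[[0,0,0],[0,0,0]],[[0,0,0],[0,0,0]],[[0,0,0],[0,0,0]],[[0,0,0],[0,0,0]],[[0,0,0],[0,0,0]]]'; python3 look.py .1; ls pics/strip*
```

```text
clock: 18.05
tool_pos: [0.461, 0.0128, 0.115]
ee_rot: [2.804, 1.405, -0.006]
wrist_force: [-5.3, -7.0, 7.5]
opening: 0.0393
gripper_force: 30.0
scene tilt [-0.0059 -0.0047 -0.0034] surf z 0.078 1042
top tilt [ 0.0049 -0.0116 -0.0131] surf z 0.0792 512
profile G every 4mm
{-40: (np.int64(151), np.int64(153), np.int64(139)), -37: (np.int64(144), np.int64(147), np.int64(131)), -34: (np.int64(138), np.int64(142), np.int64(125)), -31: (np.int64(139), np.int64(142), np.int64(124)), -28: (np.int64(147), np.int64(150), np.int64(131)), -25: (np.int64(155), np.int64(158), np.int64(140)), -22: (np.int64(161), np.int64(163), np.int64(147)), -19: (np.int64(167), np.int64(171), np.int64(153)), -16: (np.int64(172), np.int64(176), np.int64(157)), -13: (np.int64(167), np.int64(171), np.int64(151)), -10: (np.int64(155), np.int64(160), np.int64(139)), -7: (np.int64(140), np.int64(144), np.int64(123)), -4: (np.int64(131), np.int64(136), np.int64(115)), -1: (np.int64(127), np.int64(131), np.int64(110)), 2: (np.int64(124), np.int64(127), np.int64(107)), 5: (np.int64(119), np.int64(121), np.int64(104)), 8: (np.int64(117), np.int64(117), np.int64(103)), 11: (np.int64(117), np.int64(116), np.int64(104)), 14: (np.int64(119), np.int64(120), np.int64(105)), 17: (np.int64(121), np.int64(123), np.int64(106)), 20: (np.int64(123), np.int64(127), np.int64(107)), 23: (np.int64(125), np.int64(130), np.int64(108)), 26: (np.int64(131), np.int64(135), np.int64(116)), 29: (np.int64(150), np.int64(154), np.int64(141)), 32: (np.int64(183), np.int64(185), np.int64(180)), 35: (np.int64(213), np.int64(212), np.int64(214)), 38: (np.int64(225), np.int64(223), np.int64(227)), 41: (np.int64(228), np.int64(227), np.int64(230))}
pics/strip_13.1.png
pics/strip_15.6.png
pics/strip_17.0.png
pics/strip_18.4.png
```

```bash
python3 -m inch '[[[0,0,0.0005],[0,0,0]],[[0,0,0],[0,0,0]],[[0,0,0],[0,0,0]],[[0,0,0],[0,0,0]],[[0,0,0],[0,0,0]],[[0,0,0],[0,0,0]],[[0,0,0],[0,0,0]],[[0,0,0],[0,0,0]],[[0,0,0],[0,0,0]],[[0,0,0],[0,0,0]],[[0,0,0],[0,0,0]],[[0,0,0],[0,0,0]],[[0,0,0],[0,0,0]]]'; python3 look.py .107 |grep tilt
python3 - <<'E'
import cv2,glob
f=sorted(glob.glob('pics/strip*'))[-1];a=cv2.imread('pics/strip_13.1.png');b=cv2.imread(f)
cv2.imwrite('pics/cmp.png',cv2.vconcat([a,b])[:, :800]); print(f,a.shape)
E
```

```text
clock: 19.43
tool_pos: [0.461, 0.0128, 0.1149]
ee_rot: [2.804, 1.405, -0.006]
wrist_force: [-5.4, -8.4, 10.0]
opening: 0.0391
gripper_force: 30.0
scene tilt [-0.0043 -0.007  -0.0043] surf z 0.078 1047
top tilt [-0.0072 -0.0086 -0.0086] surf z 0.0795 531
pics/strip_19.7.png (240, 800, 3)
```

View pics/cmp.png

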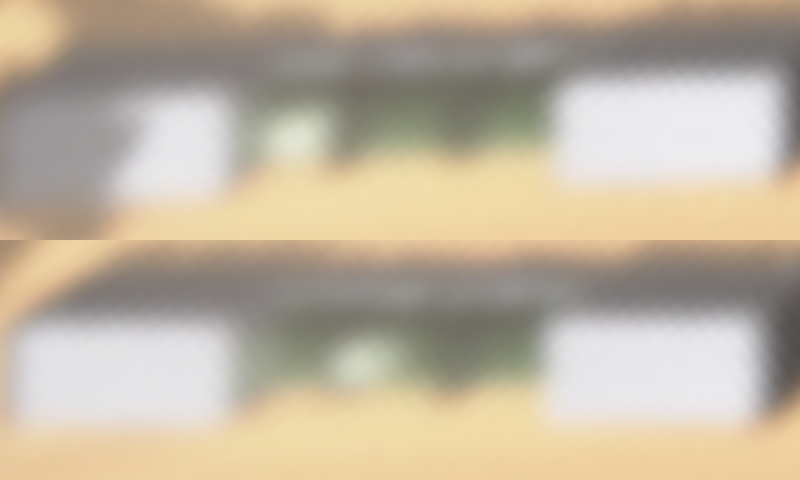

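In the lower strip (4 px/mm) the end blocks' inner edges are at 240 and 545, so the centre is at 392. The bubble is at about 363, which is 6 to 7 mm towards the wheel. I'll turn another 0.6 rad.

```bash
python3 -m inch '[[[0,0,0.0006],[0,0,0.1]],[[0,0,0.0006],[0,0,0.1]],[[0,0,0.0006],[0,0,0.1]],[[0,0,0.0006],[0,0,0.1]],[[0,0,0.0006],[0,0,0.1]],[[0,0,0.0006],[0,0,0.1]],[[0,0,0],[0,0,0]],[[0,0,0],[0,0,0]],[[0,0,0],[0,0,0]],[[0,0,0],[0,0,0]],[[0,0,0],[0,0,0]],[[0,0,0],[0,0,0]],[[0,0,0],[0,0,0]],[[0,0,0],[0,0,0]],[[0,0,0],[0,0,0]],[[0,0,0],[0,0,0]],[[0,0,0],[0,0,0]],[[0,0,0],[0,0,0]],[[0,0,0],[0,0,0]],[[0,0,0],[0,0,0]]]'; python3 look.py .106 |grep tilt
python3 - <<'E'
import cv2,glob
f=sorted(glob.glob('pics/strip*'));a=cv2.imread(f[-2]);b=cv2.imread(f[-1])
cv2.imwrite('pics/cmp2.png',cv2.vconcat([a,b])); print(f[-1])
E
```

```text
clock: 21.4
tool_pos: [0.4607, 0.0126, 0.1112]
ee_rot: [3.093, 0.513, -0.005]
wrist_force: [-6.8, -9.2, 10.9]
opening: 0.039
gripper_force: 30.0
scene tilt [0.004  0.0049 0.002 ] surf z 0.0766 1021
top tilt [ 0.0047  0.0091 -0.0039] surf z 0.0774 502
pics/strip_21.7.png
```

View pics/cmp2.png

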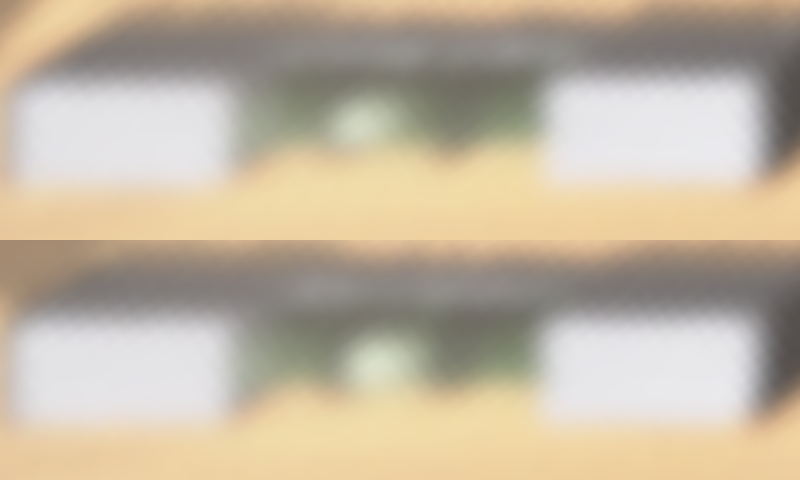

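The bubble is now at about 382 and the centre at about 391, so it's roughly 2 mm short. I'll add 0.15 rad and let it settle.

```bash
python3 -m inch '[[[0,0,0.0005],[0,0,0.075]],[[0,0,0.0005],[0,0,0.075]],[[0,0,0],[0,0,0]],[[0,0,0],[0,0,0]],[[0,0,0],[0,0,0]],[[0,0,0],[0,0,0]],[[0,0,0],[0,0,0]],[[0,0,0],[0,0,0]],[[0,0,0],[0,0,0]],[[0,0,0],[0,0,0]],[[0,0,0],[0,0,0]],[[0,0,0],[0,0,0]],[[0,0,0],[0,0,0]],[[0,0,0],[0,0,0]],[[0,0,0],[0,0,0]],[[0,0,0],[0,0,0]],[[0,0,0],[0,0,0]],[[0,0,0],[0,0,0]]]'; python3 look.py .106 |grep tilt
python3 - <<'E'
import cv2,glob,numpy as np
for f in sorted(glob.glob('pics/strip*'))[-3:]:
    a=cv2.imread(f).astype(float); 
    b=a[100:145,:,0].mean(0)  # blue: bubble pale vs green/wood
    w=np.clip(b[270:515]-np.percentile(b[270:515],50),0,None); x=np.arange(270,515)
    top=a[80:180].mean((0))[:,0]; e1=200+np.argmin(np.diff(top[200:280])); e2=500+np.argmax(np.diff(top[500:580]))
    print(f[-10:],"bubble",(w*x).sum()/w.sum(),"peak",270+b[270:515].argmax(),"edges",e1,e2,(e1+e2)/2)
E
```

```text
clock: 23.2
tool_pos: [0.4607, 0.0126, 0.1103]
ee_rot: [3.123, 0.28, -0.004]
wrist_force: [-6.5, -8.9, 11.5]
opening: 0.0392
gripper_force: 30.1
scene tilt [0.0099 0.0078 0.0086] surf z 0.0762 1024
top tilt [0.0058 0.0127 0.0056] surf z 0.077 502
p_19.7.png bubble 359.90586376377826 peak 360 edges 229 545 387.0
p_21.7.png bubble 377.93906465091914 peak 376 edges 229 541 385.0
p_23.5.png bubble 389.82727011208107 peak 394 edges 229 541 385.0
```

Run:
```python
from h import *
u=np.array([.122,.9925]); v=np.array([.9925,-.122])
for n in ("top","scene"):
    S=np.mean([cams.get_image(n)[0].astype(float) for _ in range(4)],0).astype(np.float32); i=cams.camera_info(n)
    g=np.arange(-.1,.1,.001); h=np.arange(-.02,.0201,.002)
    W=np.array([[[*([.4828,.182]+a*u+b*v),.077+.03,1] for a in g] for b in h])
    c=W@i['view'].T; U=c[...,0]/c[...,2]*i['fx']+i['cx']; V=c[...,1]/c[...,2]*i['fy']+i['cy']
    r=cv2.remap(S,U.astype(np.float32),V.astype(np.float32),cv2.INTER_CUBIC)[...,2]  # blue
    print(n); print("      ",*[int(round(x*1e3)) for x in g[60:144:3]])
    for k in range(0,21,1): print(round(h[k]*1e3),r[k,60:144:3].astype(int))
```

```text
top
       -40 -37 -34 -31 -28 -25 -22 -19 -16 -13 -10 -7 -4 -1 2 5 8 11 14 17 20 23 26 29 32 35 38 41
-20 [125 122 126 127 132 136 132 131 132 128 123 126 128 132 137 135 132 133
 131 124 126 128 121 113 106  95  78  61]
-18 [119 115 117 122 126 130 129 126 125 122 117 118 123 126 131 132 128 127
 124 120 120 122 118 111 106  98  82  63]
-16 [103  99 103 104 108 116 115 110 110 106 101 102 105 109 117 118 112 113
 112 104 104 109 109 107 105  99  84  67]
-14 [ 83  82  83  84  90  93  92  90  90  87  82  82  84  89  95  94  94  95
  93  86  87  93  99 102 102  97  87  73]
-12 [74 67 68 71 71 72 74 73 74 73 71 71 70 71 72 75 76 76 76 72 72 79 89 95
 98 95 91 81]
-10 [75 62 65 64 63 63 62 65 71 75 76 76 72 67 63 61 63 67 67 65 67 73 83 93
 95 93 93 89]
-8 [ 84  67  68  67  66  62  62  69  81  90  97 100  91  79  65  60  62  66
  67  69  69  75  85  92  92  91  96  98]
-6 [ 95  76  74  75  72  69  70  79  96 114 126 127 121 104  83  67  65  71
  75  76  76  83  91  93  89  90  99 106]
-4 [106  84  83  82  81  77  76  89 113 135 148 158 153 133 103  77  72  79
  83  83  85  92  97  96  8
[... 3309 characters left out ...]
 158 157 159 161 160 159 155 153 154 162 167 171 171 167 165 159 156
 157 159 163 163 163 162 173 193 217 225]
12 [170 160 159 162 164 165 163 162 161 163 166 168 169 169 167 166 163 163
 162 165 165 167 165 166 174 193 212 220]
14 [169 163 163 166 167 168 167 167 166 167 169 168 169 169 168 167 167 166
 166 167 167 168 167 167 172 186 200 207]
16 [167 166 166 168 169 169 169 169 169 170 170 169 169 169 168 168 168 167
 167 167 166 167 166 166 170 177 187 192]
18 [167 166 167 169 169 169 169 169 169 169 169 169 168 168 168 168 167 167
 167 167 166 165 165 164 167 171 176 176]
20 [166 167 167 168 169 168 168 167 168 168 168 167 167 166 166 166 166 165
 166 165 165 164 163 164 163 166 167 168]
```

In both views the rings sit evenly either side of the bubble, within about 1 mm: top has rings at -22 and +8 with the bubble at -6, scene has rings at -16 and +16 with the bubble at -1. The wheel is pressed at about 11 N and the board sits on its stop, so I'm handing in.

```bash
python3 -c "
from workcell import hand_in; print(hand_in())"
```

```text
the job is handed in; nothing more can be done
None
```

The job is handed in, with no verdict returned: the level lies free and lengthwise on the shelf, and the bubble read within about 1 mm of centre in both cameras. The gripper still holds the wheel and presses it down with about 11 N, and nothing else was touched as far as I could tell, though I took no final check of the bystanders.

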